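# Set a guarded hob knob to boil

## Robot

A 6-joint arm with a two-finger parallel gripper is mounted at the origin on the work surface. World frame = base frame: x ahead of the robot, y to its left, z up, the work surface at z = 0. Lengths are in m, angles in rad, forces in N, time in s.
With the tool pointing down it reaches from about 0.3 to 0.825 m from the base axis. Payload 5.4 kg.
Tool frame: the origin (TCP) lies midway between the tips of the shut fingers; the grasp point (between the pads) lies 19 mm behind it; z points along the fingers, x is the direction in which the jaws open and shut, and the axes are right-handed (so a half turn about z gives the same grasp; the last joint's range is limited). The gripper opens to 92 mm and grips with 3 to 60 N. Pads are 20 mm wide; open, the fingers measure 128 mm over their backs; the gripper's body (75 mm by 189 mm) begins 69 mm behind the grasp point.
Start: joints at [-1.341, 0.158, 1.597, -0, 1.386, -0.21], TCP at [0.245, -0.52, 0.215] pointing down, gripper open.
Joint ranges: [-2.91, 2.91], [-0.94, 2.29], [0.18, 2.7], [-1.29, 4.43], [0.17, 2.64], [-3, 3]. Speed limits (rad/s): [2.57, 2.57, 3.14, 3.14, 3.14, 3.14].

## Interface

Orientations are given as a rotation vector (axis times angle).
In Python, from station import * gives the robot as it stands. Calls block until the motion is done:
- movep(position, orientation): joint-space move of the TCP to a pose.
- servo_line(position, ori=None, vel=0.15, threshold=None): straight line of the TCP; ori=None keeps the orientation; vel is the mean speed in m/s. With threshold (N) it stops when the force on the tool has changed by that much, and returns True; else False.
- move_j(angles): joint-space move.
- let_go() and close_gripper(force=None): open the fingers fully, or close them until they stop; force is the grip in N (None keeps the last).
- pause(seconds).
- inverse_kinematics(position, orientation): joint angles nearest the present ones, or None.
- get_state(): the state.
- get_image(name): name is "scene" or "top"; returns the picture (384x512x3 uint8, red, green, blue); there is no depth.
- camera_params(name): a dict with "camera_matrix" (3x3 intrinsics, pixels), "D" ([k1, k2, p1, p2, k3] as OpenCV has them; the pictures are not rectified), "world_to_cam" (4x4, takes a point from world to camera coordinates). Camera axes: x right, y up, looking along -z (the intrinsics and any distortion apply to the point x, -y, -z); pixel columns grow to the right and rows downward; lengths in m; the calibration is good to about 2 mm. A picture is of the moment at which its call begins. camera_params takes no time and is no camera call.
A pose or a line that the arm cannot do raises PlanningError and nothing moves.
- job_done(): hands the job in, once; it reports no verdict.
The state is a dict: "time_s": time; "q": joint angles; "dq": joint speeds; "tau": joint torques, N m; "tool_pos": TCP position; "eef_rot": TCP orientation; "force": force on the tool from outside, world axes, zero at the start; "wrist_torque": the same for the moment, N m; "grip_width": opening from 0.0 (shut) to 1.0 (fully open).
Only numpy, scipy, OpenCV 4.12 (cv2) and the standard library are available. Lean on these libraries where they do the work, as an engineer would, in place of code of your own. Each camera call takes 0.05 s, during which the arm holds its last target.

## Task

Put the egg pan on to boil: tip the clear child guard over the hob's heat knob right back until it stays open by itself, then push the bar-shaped knob down against its spring and, keeping it pushed in, turn it clockwise from off as far as it goes, and let it spring up there. Work the knob with a light hand (never force it down or round harder than about 20 N), leave the guard open, and do not disturb the timer knob, the pan or the other things.

Things in the scene. Friction and masses are not known exactly. Their poses are not given: they have to be found in the camera images.
- hob: Portable one-zone hob, fixed: black glass top, 380 deep (x) by 290 wide (y) by 56 high. Origin under its centre; its x points away from the user's edge, z up. Two controls stand on the glass along the front strip, 135 in front of the centre and 72 left and right of it; which is which varies.
- socket: Flat steel disc, 48 across, fixed in the glass under the heat knob, with the knob's lock, end stop and the hard floor of its push travel inside it; none of these may feel more than 20 N (at the lock and the end stop that is 0.36 N m of turning). Origin on the knob's axis at glass level (56 above the counter), z up, x towards the back of the hob (same yaw as the hob).
- heat_knob (a point): Point fixed to the hob on the knob's axis, 21 above the glass. The aluminium knob there: round skirt 38 across, 6 thick, carrying a grip bar 36 long, 11 wide, 15 high, along the socket's x when off. It is a push fit on its shaft and sits up to 3 higher or lower than drawn: skirt top 13.5 (10.5 to 16.5), bar top 28.5 (25.5 to 31.5) above the glass, so its height has to be felt.
- dial (a joint): Turn of the heat knob, rad, clockwise from above: 0 off, end stop 1.30. It also pushes down 4 mm on a spring: 5 N to start, 10 N at 3 mm, 11 N at the hard floor. Unless pushed in 3 mm it locks at 0.06. From there to 1.10 a fence keeps it down; past 1.10 it springs up when let go. Turning friction 0.03 N m; it stays where left.
- guard (a joint): Opening of the clear child guard over the heat knob, rad: 0 shut, 2.04 tipped right back on its stop. Let go below about 0.9 it falls shut, beyond about 1.45 it lies back by itself onto the stop, in between it may stay or go either way.
- guard_tab (a point): Grip point on the guard's flat clear pull tab, 20 wide (y), 5 thick, standing 27 out from the top edge of the guard's front face; the point is 10 from the tab's free end, mid-thickness. Shut: 48 in front of the knob's axis, 33.5 above the glass, free space below. Axes turn with the guard; shut, they are the socket's. Guard: a hood 66 wide, 69 from hinge to front, 36 high above the glass, 55 g.
- guard_hinge (a point): Middle of the guard's hinge line, 38 behind the knob's axis, 7 above the glass. The line runs along this point's y; opening carries the tab up and back (towards +x) round it at a radius of 90.
- timer_mark (a point): Black mark on the rim of the round aluminium timer knob (36 across, 22 high) at the other control place; the mark is 14 from that knob's axis, on its top. Leave it alone.
- pan: Lidded steel saucepan standing on the hob's zone, 140 across, 93 high with the lid knob, black handle 206 long from the centre. Origin under its centre. Bystander.
- egg_timer: Round metal egg timer, 56 across, 37 high, on the hob right of the pan. Origin under its centre. Bystander.
- cup_egg: Stoneware egg cup, 50 across, with an egg in it, 80 high in all, left of the hob. Origin under its centre. Bystander.
- cup_empty: Empty stoneware egg cup, 50 across, 48 high, right of the hob. Origin under its centre. Bystander.
- tong: Steel tong with silicone tips, 260 long, 85 wide, 12 high, lying left of the hob. Origin under its middle. Bystander.
- topper: Metal egg topper, a bell 42 across with a thin stem, 108 high, standing right of the hob. Origin under its centre. Bystander.
- salt: White salt shaker, 44 across, 75 high, left in front. Origin under its centre. Bystander.

How it is judged:
By the outcome, as a careful person would: the job done as asked, in the order asked, and still so for the second after the job is handed in, with the robot touching nothing.
It also fails if it takes over 64 s, if anything falls off the work surface, if the arm or the gripper's body presses on something with over 40 N, if the wrist force passes 120 N, or if a joint passes its speed limit or range.

## Working session

There is one attempt and no reset: what is moved stays moved. The work goes in short steps, each a Python script; the robot and the scene stay as the last script left them, time stands still between calls to the robot, and variables do not carry over. Pictures are saved under pics/ and viewed, and the job is handed in when it is done.

```bash
mkdir -p pics; ls; python3 - <<'E'
from station import *
import cv2,numpy as np
for n in ("scene","top"):
    im=get_image(n); cv2.imwrite(f"pics/{n}0.png",im[:,:,::-1]); p=camera_params(n)
    print(n,np.round(p["camera_matrix"],1).tolist(),np.round(p["D"],4),np.round(p["world_to_cam"],4).tolist())
s=get_state();print(s)
E
```

```text
pics
scene [[407.0, 0.0, 258.6], [0.0, 407.0, 197.6], [0.0, 0.0, 1.0]] [0.0415 0.     0.     0.     0.    ] [[0.7708, 0.6371, -0.0017, -0.4973], [-0.5433, 0.6588, 0.5203, 0.2792], [0.3326, -0.4002, 0.854, -1.4795], [0.0, 0.0, 0.0, 1.0]]
top [[470.5, 0.0, 263.5], [0.0, 470.5, 190.9], [0.0, 0.0, 1.0]] [-0.058  0.     0.     0.     0.   ] [[0.0176, -0.9998, 0.0045, -0.0003], [0.9892, 0.018, 0.1451, -0.6118], [-0.1452, 0.0019, 0.9894, -1.3079], [0.0, 0.0, 0.0, 1.0]]
{'time_s': 0.1, 'q': array([-1.34109162e+00,  1.58984659e-01,  1.59807782e+00,  1.37313546e-05,
        1.38618268e+00, -2.10089845e-01]), 'dq': array([-0.00029133, -0.00084913, -0.00271827, -0.00059828, -0.00134121,
       -0.00140585]), 'tau': array([ 2.82070039e-05, -3.86503708e+01, -3.22960961e+01,  7.04138400e-02,
        3.39203223e-02, -4.37309768e-05]), 'tool_pos': array([ 0.24467089, -0.51974148,  0.2137324 ]), 'eef_rot': array([-2.65152291e+00,  1.68276516e+00,  1.83785698e-03]), 'force': array([ 0.47041326, -0.21539889, -0.03903314]), 'wrist_torque': array([-0.01013519,  0.0353815 ,  0.02976045]), 'grip_width': 1.005289977776385}
```

View pics/scene0.png

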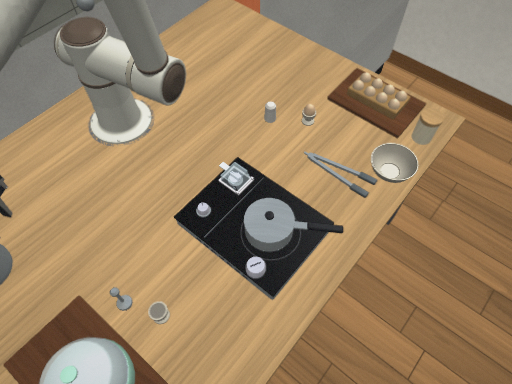

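View pics/top0.png

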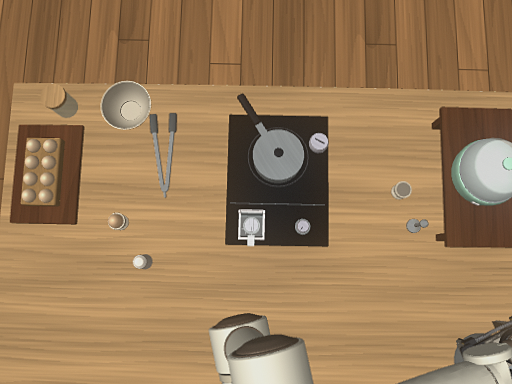

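```bash
python3 - <<'E'
import cv2
im=cv2.imread("pics/top0.png")[170:370,140:400]
cv2.imwrite("pics/top0c.png",cv2.resize(im,None,fx=3,fy=3,interpolation=cv2.INTER_CUBIC))
im=cv2.imread("pics/scene0.png")[150:350,130:390]
cv2.imwrite("pics/scene0c.png",cv2.resize(im,None,fx=3,fy=3,interpolation=cv2.INTER_CUBIC))
E
```

```text
(no output)
```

View pics/top0c.png

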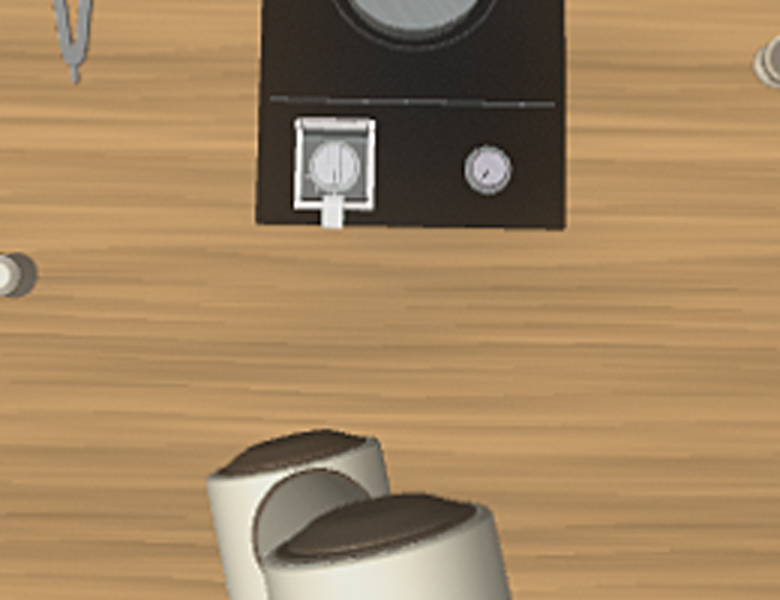

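View pics/scene0c.png

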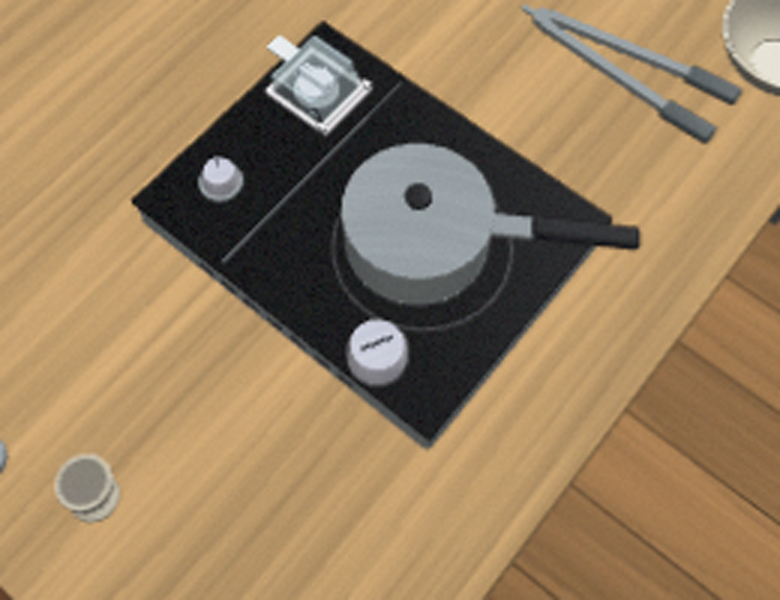

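The top view shows the guarded heat knob on the left (+y) at about px (251,225), its tab end at about (251,245), and the timer on the right at about (303,226). The hob corners are visible in both views, so I'll fit the hob pose from them.

```bash
cat > h.py <<'E'
from station import *
import cv2,numpy as np
from scipy.optimize import least_squares
from scipy.spatial.transform import Rotation as R
def proj(n,P):
    p=camera_params(n);T=np.array(p["world_to_cam"]);F=np.diag([1,-1,-1.]);
    Rc=F@T[:3,:3];t=F@T[:3,3]
    return cv2.projectPoints(np.array(P,float).reshape(-1,1,3),cv2.Rodrigues(Rc)[0],t,np.array(p["camera_matrix"]),np.array(p["D"],float))[0].reshape(-1,2)
def hw(pose,P):
    P=np.array(P,float).reshape(-1,3);c,s=np.cos(pose[2]),np.sin(pose[2])
    return P@np.array([[c,s,0],[-s,c,0],[0,0,1]])+[pose[0],pose[1],0]
E
python3 - <<'E'
from h import *
C=[[-.19,.145,.056],[-.19,-.145,.056],[.19,-.145,.056],[.19,.145,.056]]
tp=np.array([[225.7,244.3],[328.3,246.3],[328,117],[229.5,115]]);sp=np.array([[237.3,157.3],[175,217],[273,296.7],[333.3,222.3]])
for w in ((1,1),(1,0),(0,1)):
    f=lambda q:np.r_[w[0]*(proj("top",hw(q,C))-tp).ravel(),w[1]*(proj("scene",hw(q,C))-sp).ravel()]
    r=least_squares(f,[.5,0,0],x_scale=.1);print(w,r.x.round(4),f(r.x).round(1))
    q=r.x
    names=dict(knobtop=[-.135,.072,.0845],timer=[-.135,-.072,.078],tabend=[-.193,.072,.0895],skl=[-.135,.091,.0695])
    for k,v in names.items(): print(k,proj("top",hw(q,v)).round(1),proj("scene",hw(q,v)).round(1))
E
```

```text
(1, 1) [ 0.6474 -0.0297 -0.0007] [-0.4 -0.3  0.2 -0.4  0.2 -1.7 -0.3 -1.7 -0.6 -1.4 -2.8 -0.8 -0.6 -0.4
  0.6 -0.6]
knobtop [[251.5 224.1]] [[234.1 174. ]]
timer [[303.4 225.3]] [[201.9 206.3]]
tabend [[251.  245.2]] [[220.  163.3]]
skl [[244.8 224.4]] [[238.4 172.9]]
(1, 0) [ 0.6445 -0.03   -0.0008] [-0.4  0.7  0.3  0.6  0.3 -0.8 -0.2 -0.7 -0.  -0.  -0.  -0.  -0.  -0.
 -0.  -0. ]
knobtop [[251.5 225.2]] [[233.3 173.6]]
timer [[303.5 226.3]] [[201.1 205.8]]
tabend [[251.  246.3]] [[219.3 162.9]]
skl [[244.9 225.5]] [[237.6 172.5]]
(0, 1) [ 0.6506 -0.0298 -0.0008] [-0.  -0.   0.  -0.   0.  -0.  -0.  -0.   0.2 -0.9 -2.  -0.2  0.3  0.3
  1.5  0.1]
knobtop [[251.5 223. ]] [[234.9 174.6]]
timer [[303.4 224.1]] [[202.7 206.9]]
tabend [[251. 244.]] [[220.8 163.9]]
skl [[244.8 223.3]] [[239.1 173.5]]
```

```bash
cat > fit.py <<'E'
from h import *
def edgefit(use,q0=(.647,-.03,-.0007)):
    # use: list of (cam, image, [edges])
    C=np.array([[-.19,.145,.056],[-.19,-.145,.056],[.19,-.145,.056],[.19,.145,.056]])
    E={'near':(0,1),'right':(1,2),'far':(2,3),'left':(3,0)}
    q=np.array(q0)
    for it in range(3):
        obs=[]
        for cam,im,eds in use:
            g=cv2.cvtColor(im,cv2.COLOR_BGR2GRAY).astype(np.float32)
            for e in eds:
                a,b=C[E[e][0]],C[E[e][1]]
                for s in np.linspace(.06,.94,45):
                    P=a+(b-a)*s; out=P*[1,1,0]; 
                    p,p2=proj(cam,hw(q,[P,P+(b-a)*.01]));t=(p2-p)/np.linalg.norm(p2-p);n=np.array([t[1],-t[0]])
                    cc=proj(cam,hw(q,[[0,0,.056]]))[0]
                    if n@(p-cc)<0:n=-n
                    d=np.arange(-5,5.01,.25);X=p+d[:,None]*n
                    v=cv2.remap(g,X[:,0].astype(np.float32)[None],X[:,1].astype(np.float32)[None],cv2.INTER_LINEAR)[0]
                    if v[:8].mean()>80 or v[-8:].mean()<100: continue
                    th=(v[:8].mean()+v[-8:].mean())/2;i=np.argmax(v>th)
                    obs.append((cam,P,n,p+n*d[i]))
        def f(q):
            r=[]
            for cam in {o[0] for o in obs}:
                O=[o for o in obs if o[0]==cam];pp=proj(cam,hw(q,[o[1] for o in O]))
                r+=[(pp[k]-O[k][3])@O[k][2] for k in range(len(O))]
            return np.array(r)
        r=least_squares(f,q,x_scale=.1,loss='soft_l1',f_scale=.3);q=r.x
    return q,len(obs),np.sqrt(np.mean(f(q)**2))
if __name__=="__main__":
    t=cv2.imread("pics/top0.png");s=cv2.imread("pics/scene0.png")
    print(edgefit([("top",t,['near','right','far','left'])]))
    print(edgefit([("top",t,['near','left'])]))
    print(edgefit([("scene",s,['near','left'])]))
    print(edgefit([("top",t,['near','right','far','left']),("scene",s,['near','left'])]))
E
python3 fit.py
```

```text
(array([ 6.45806083e-01, -2.82117189e-02,  4.89082861e-04]), 166, np.float64(0.33553275363998986))
(array([ 0.64597954, -0.02779313, -0.00116071]), 86, np.float64(0.14992813338076177))
(array([ 0.64958051, -0.03003454, -0.00243668]), 74, np.float64(0.10243573378982439))Traceback (most recent call last):
  File "fit.py", line 36, in <module>
    print(edgefit([("top",t,['near','right','far','left']),("scene",s,['near','left'])]))
          ~~~~~~~^^^^^^^^^^^^^^^^^^^^^^^^^^^^^^^^^^^^^^^^^^^^^^^^^^^^^^^^^^^^^^^^^^^^^^^
  File "fit.py", line 16, in edgefit
    cc=proj(cam,hw(q,[[0,0,.056]]))[0]
       ~~~~^^^^^^^^^^^^^^^^^^^^^^^^
  File "h.py", line 6, in proj
    p=camera_params(n);T=np.array(p["world_to_cam"]);F=np.diag([1,-1,-1.]);
ValueError: time passes only in moves, steps and waits
```

```bash
cat >> h.py <<'E'
HOB=np.array([.6477,-.029,-.001])
def rv(th):  # jaws along y turned clockwise by th seen from above, tool down
    return (R.from_euler('z',HOB[2]-th)*R.from_matrix(np.array([[0,SG,0],[SG,0,0],[0,0,-1.]]).T if 0 else np.array([[0,SG,0],[SG,0,0],[0,0,-1.]]))).as_rotvec()
SG=1
E
python3 - <<'E'
import h
from h import *
print(R.from_rotvec(get_state()['eef_rot']).as_matrix().round(2).tolist())
tab=hw(HOB,[-.183,.072,.0895])[0];kn=hw(HOB,[-.135,.072,.07])[0];print(tab,kn)
for s in(1,-1):
    h.SG=s
    for p,t in((tab+[0,0,.05],0),(kn,0),(kn,.7),(kn,1.4)):
        q=inverse_kinematics(p,h.rv(t));print(s,t,None if q is None else np.round(q,2))
a=cv2.imread("pics/top0.png");E=camera_params("top")
# pan centre: bottom on glass
f=lambda v:(proj("top",[[v[0],v[1],.056+.08]])-[278.3,154]).ravel()
print("pan",least_squares(f,[.7,0]).x)
E
```

```text
[[0.43, -0.9, -0.0], [-0.9, -0.43, 0.0], [-0.0, -0.0, -1.0]]
[0.46477209 0.04318296 0.0895    ] [0.51277207 0.04313496 0.07      ]
1 0 [-0.17 -0.05  1.97 -0.    1.22 -1.74]
1 0 [-0.15  0.17  1.89 -0.    1.08 -1.72]
1 0.7 [-0.15  0.17  1.89 -0.    1.08 -1.02]
1 1.4 [-0.15  0.17  1.89 -0.    1.08 -0.32]
-1 0 [-0.17 -0.05  1.97 -0.    1.22  1.4 ]
-1 0 [-0.15  0.17  1.89 -0.    1.08  1.42]
-1 0.7 [-0.15  0.17  1.89 -0.    1.08  2.12]
-1 1.4 [-0.15  0.17  1.89 -0.    1.08  2.82]
pan [ 0.70005452 -0.02740146]
```

```bash
python3 - <<'E'
from h import *
tab=hw(HOB,[-.183,.072,.0895])[0]
movep(tab+[0,0,.06],rv(0))
f0=get_state()['force']
print(servo_line(tab+[0,0,-.008],vel=.08,threshold=5))
im=get_image("top");cv2.imwrite("pics/t1.png",cv2.resize(im[170:320,180:340,::-1],None,fx=4,fy=4,interpolation=cv2.INTER_CUBIC))
im=get_image("scene");cv2.imwrite("pics/s1.png",cv2.resize(im[100:250,150:310,::-1],None,fx=4,fy=4,interpolation=cv2.INTER_CUBIC))
s=get_state();print(f0,s['force'],s['tool_pos'],s['time_s'])
E
```

```text
False
[ 0.6946175  -0.31139682 -0.66203486] [ 0.0293247  -0.04503191  0.17194128] [0.46534077 0.04310342 0.08216592] 3.375
```

View pics/t1.png

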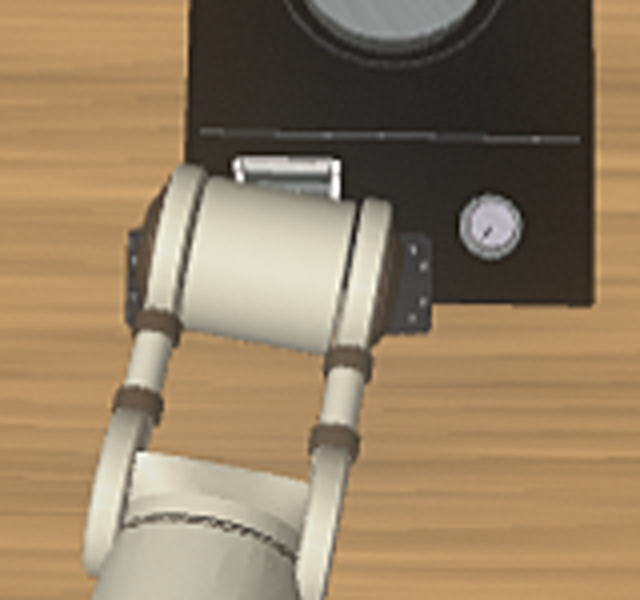

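View pics/s1.png

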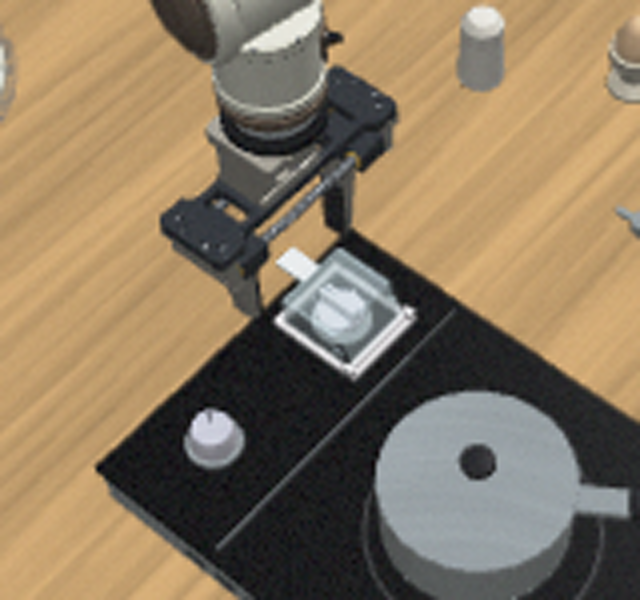

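The fingers straddle the tab symmetrically: in the scene crop the tips are at about (245,300) and (340,225), with the tab between them at (295,263). Next I grip the tab and swing the guard open along its arc.

```bash
python3 - <<'E'
from h import *
close_gripper(10)
s=get_state();print("grip",s['grip_width'],s['force'].round(2),s['time_s'])
hx=hw(HOB,[-.097,.072,.063])[0]
r,a0=.09,np.arctan2(.0265,-.086)
p0=hx+[r*np.cos(a0),0,r*np.sin(a0)]
off=s['tool_pos']-p0   # keep the grasp offset
off[2]=-.0075;off[0]=0;off[1]=0
for ph in np.arange(.1,1.701,.1):
    a=a0-ph
    hit=servo_line(hx+[r*np.cos(a),0,r*np.sin(a)]+off,vel=.09,threshold=18)
    s=get_state();print(round(ph,2),hit,s['force'].round(1),round(s['grip_width'],3),s['time_s'])
    if hit:break
im=get_image("scene");cv2.imwrite("pics/s2.png",cv2.resize(im[70:250,150:330,::-1],None,fx=3.3,fy=3.3,interpolation=cv2.INTER_CUBIC))
E
```

```text
grip 0.2161392291513899 [-0.52 -0.78 -0.63] 4.4583
0.1 False [-0.8 -0.8 -0.2] 0.212 4.7167
0.2 False [-1.4 -1.5  0.1] 0.212 4.9667
0.3 False [-1.9 -2.6  1.5] 0.217 5.2167
0.4 False [-2.2 -2.1  1.8] 0.216 5.4667
0.5 False [-0.2 -2.5  0.8] 0.216 5.7167
0.6 False [-1.3 -3.5  1.1] 0.216 5.9667
0.7 False [ 0.1 -3.4  0.2] 0.215 6.2167
0.8 False [-0.5 -3.7 -0.3] 0.216 6.4667
0.9 False [-0.1 -2.9 -0.3] 0.217 6.7167
1.0 False [-0.  -3.1 -0.9] 0.214 6.9667
1.1 False [-0.4 -4.2 -1.1] 0.218 7.2167
1.2 False [-0.2 -3.8 -0.4] 0.211 7.4667
1.3 False [ 0.1 -5.1 -0.2] 0.215 7.7167
1.4 False [-0.3 -4.3  0. ] 0.216 7.9667
1.5 False [ 0.5 -5.2  2.6] 0.215 8.2167
1.6 False [ 0.1 -5.   1.3] 0.212 8.4667
1.7 False [ 0.2 -4.9  3.6] 0.219 8.7167
```

View pics/s2.png

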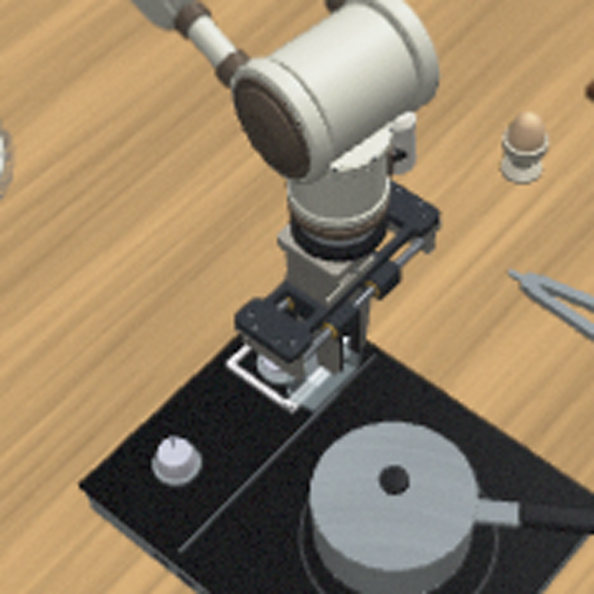

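The tab is held and the guard has swung back over the hinge, clear of the pan. I'll release it and look.

```bash
python3 - <<'E'
from h import *
let_go()
p=get_state()['tool_pos']
servo_line(p+[0,0,.07],vel=.2)
servo_line([.40,.043,p[2]+.07],vel=.2)
close_gripper(8)
s=get_state();print(s['time_s'],s['grip_width'],s['force'].round(2))
im=get_image("scene");cv2.imwrite("pics/sf3.png",im[:,:,::-1]);cv2.imwrite("pics/s3.png",cv2.resize(im[100:250,170:320,::-1],None,fx=4,fy=4,interpolation=cv2.INTER_CUBIC))
im=get_image("top");cv2.imwrite("pics/tf3.png",im[:,:,::-1]);cv2.imwrite("pics/t3.png",cv2.resize(im[160:310,180:330,::-1],None,fx=4,fy=4,interpolation=cv2.INTER_CUBIC))
E
```

```text
12.8333 0.0008203510042774485 [ 0.2  -0.23 -0.42]
```

View pics/s3.png

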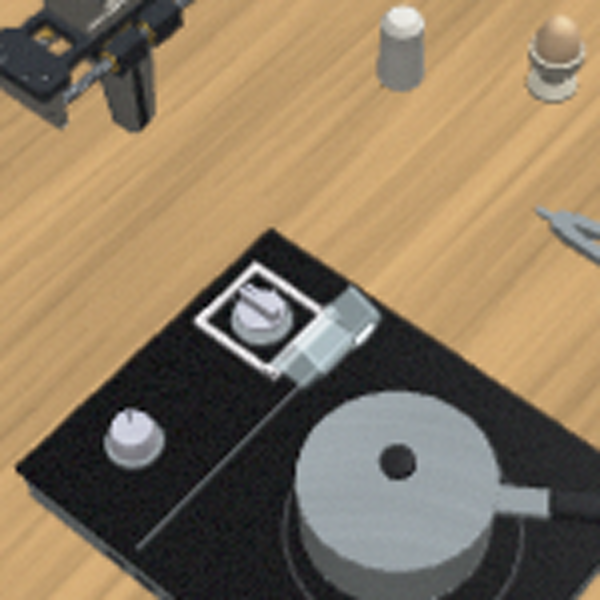

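View pics/t3.png

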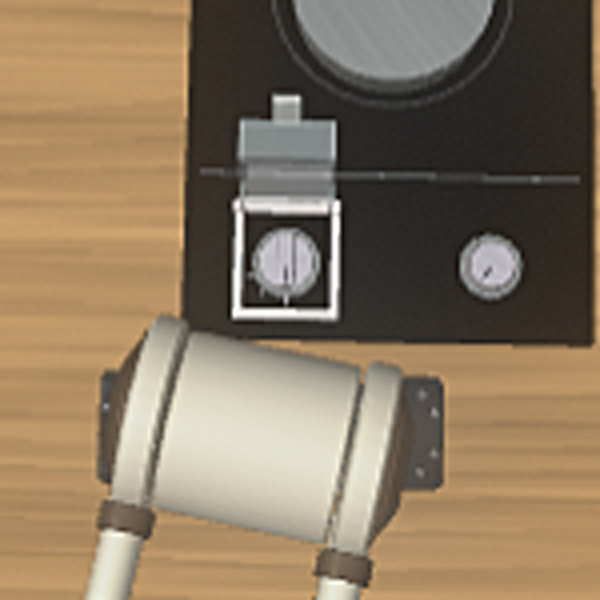

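The guard lies back open at scene crop (330,340), and the knob is bare with its bar along x at about top crop (287,262) and scene crop (263,318). Now I'll triangulate the knob axis and feel the bar top.

```bash
python3 - <<'E'
from h import *
# ellipse of the bright knob in each view
for n,fn,c in(("top","pics/tf3.png",(251.4,225)),("scene","pics/sf3.png",(235.5,178.5))):
    g=cv2.cvtColor(cv2.imread(fn),cv2.COLOR_BGR2GRAY)
    x,y=map(round,c);m=np.zeros_like(g);cv2.circle(m,(x,y),9,1,-1)
    w=cv2.resize(g[y-12:y+13,x-12:x+13],None,fx=1,fy=1)
    b=((g>95)&(m>0)).astype(np.uint8);nn,l,st,ce=cv2.connectedComponentsWithStats(b);k=1+np.argmax(st[1:,4])
    print(n,ce[k].round(2),st[k],"pred skirt/bar:",proj(n,[hw(HOB,[-.135,.072,.0695])[0],hw(HOB,[-.135,.072,.0845])[0]]).round(1).tolist())
P=hw(HOB,[-.135,.072,.0695])[0]
for n in("top","scene"):
    J=[(proj(n,[P+d])-proj(n,[P]))[0].round(2) for d in np.eye(3)*.002];print(n,"px/2mm",J)
E
```

```text
top [251.06 225.28] [243 217  17  18 232] pred skirt/bar: [[251.3, 224.4], [251.2, 224.0]]
scene [235.22 178.01] [228 169  17  17 190] pred skirt/bar: [[234.6, 176.7], [234.3, 173.9]]
top px/2mm [array([ 0.02, -0.72]), array([-0.72, -0.01]), array([-0.02, -0.05])]
scene px/2mm [array([0.48, 0.34]), array([ 0.42, -0.41]), array([-0.03, -0.36])]
```

```bash
python3 - <<'E'
from h import *
kn=hw(HOB,[-.135,.072,0])[0]
movep([kn[0],kn[1],.056+.06],rv(0))
servo_line([kn[0],kn[1],.056+.034],vel=.08)
pause(.3)
s=get_state();print(s['force'].round(2),s['tool_pos'].round(4),s['time_s'])
hit=servo_line([kn[0],kn[1],.056+.022],vel=.012,threshold=2.5)
s=get_state();print(hit,s['force'].round(2),s['tool_pos'],s['tool_pos'][2]-.056,s['time_s'])
for i in range(4):
    pause(.05);s=get_state();print(s['force'].round(2),s['tool_pos'][2]-.056,s['wrist_torque'].round(3))
E
```

```text
[ 0.16  1.1  -0.66] [0.5131 0.0431 0.0904] 14.3417
True [-1.41 -0.3   6.03] [0.51287539 0.04312707 0.08533396] 0.02933395670266537 14.8833
[-0.71 -0.21  5.22] 0.029409010002259255 [ 0.063 -0.106 -0.004]
[ 0.43 -0.24  4.94] 0.029409975799575334 [ 0.002 -0.096 -0.046]
[ 0.71 -1.1   5.53] 0.029383074786065035 [ 0.047 -0.101  0.026]
[0.17 0.26 5.95] 0.029400787211185962 [ 0.114 -0.171  0.033]
```

```bash
python3 - <<'E'
from h import *
z0=get_state()['tool_pos']
for i in range(5):
    servo_line([z0[0],z0[1],z0[2]-.0004+.0003*(i+1)],vel=.01);pause(.1)
    F=[];
    for k in range(4): pause(.02);s=get_state();F.append(s['force'][2])
    print(s['tool_pos'][2]-.056,np.mean(F).round(2),s['time_s'])
E
```

```text
0.029492873434700494 5.39 15.5
0.029668617969335835 3.9 15.9167
0.029682956062705775 1.29 16.3333
0.02997666758709821 0.33 16.75
0.03051410362557013 -0.19 17.1667
```

```bash
python3 - <<'E'
from h import *
kn=hw(HOB,[-.135,.072,0])[0]
servo_line([kn[0],kn[1],.056+.036],vel=.05)
let_go()
servo_line([kn[0],kn[1],.056+.0157-.0004],vel=.06,threshold=4);pause(.2)
s=get_state();print(s['force'].round(2),s['tool_pos'].round(4),s['time_s'])
close_gripper(8);pause(.2)
for k in range(3):
    pause(.05);s=get_state();print(s['force'].round(2),s['wrist_torque'].round(3),s['tool_pos'].round(4),s['grip_width']*92,s['time_s'])
E
```

```text
[ 0.51  0.62 -0.45] [0.5131 0.0431 0.0716] 19.4917
[-1.41 -0.96 -0.35] [-0.308 -0.095 -0.03 ] [0.5128 0.043  0.0713] 10.773395626465806 20.9333
[-0.09 -1.38  0.62] [-0.29  -0.093  0.004] [0.5128 0.043  0.0713] 10.847084964235497 20.9833
[ 0.42 -1.83  1.21] [-0.237 -0.14  -0.014] [0.5128 0.043  0.0713] 10.919887699661693 21.0333
```

```bash
python3 - <<'E'
from h import *
s=get_state();x,y,_=s['tool_pos']
zc=.056+.0147
for i,z in enumerate([13.5,12.6,12.0,11.5,11.1,10.8]):
    servo_line([x,y,.056+z/1000-.0003],vel=.015,threshold=12);pause(.06)
    F=[]
    for k in range(4): pause(.02);s=get_state();F.append(s['force'])
    F=np.mean(F,0);print(z,(s['tool_pos'][2]-.056)*1e3,F.round(2),s['wrist_torque'].round(3),s['time_s'])
    if F[2]>10.8:break
E
```

```text
13.5 13.899175595910549 [-3.11 -2.03  6.31] [-0.188  0.481 -0.092] 21.45
12.6 13.165500123191059 [-3.35 -1.88  7.15] [-0.16   0.531 -0.1  ] 21.825
12.0 12.67115373556544 [-3.43 -1.43  8.02] [-0.166  0.635  0.029] 22.2
11.5 12.25441984832975 [-3.84 -1.62  8.98] [-0.142  0.675 -0.04 ] 22.575
11.1 11.942350637069922 [-4.19 -1.34  9.6 ] [-0.136  0.744 -0.013] 22.95
10.8 11.707391048765329 [-4.11 -1.46  9.83] [-0.157  0.724  0.011] 23.325
```

```bash
python3 - <<'E'
from h import *
s=get_state();x,y,_=s['tool_pos']; zc=.056+.0105
for z in [10.5,10.2]:
    servo_line([x,y,.056+z/1000-.0003],vel=.015,threshold=12);pause(.06)
    F=[]
    for k in range(6): pause(.02);s=get_state();F.append(s['force'])
    F=np.mean(F,0);print(z,(s['tool_pos'][2]-.056)*1e3,F.round(2),s['wrist_torque'].round(3),s['tool_pos'].round(4),s['time_s'])
    if F[2]>10.7:break
E
```

```text
10.5 11.353100083230157 [-5.15 -1.52 10.26] [-0.123  0.846 -0.067] [0.5131 0.0429 0.0674] 23.7333
10.2 11.13864455416278 [-5.15 -1.43 10.35] [-0.179  0.744 -0.038] [0.5131 0.0429 0.0671] 24.1417
```

```bash
cat > turn.py <<'E'
from h import *
import json,sys
def mean(n=5):
    F=[];T=[]
    for k in range(n): pause(.02);s=get_state();F.append(s['force']);T.append(s['wrist_torque'])
    return np.mean(F,0),np.mean(T,0),s
def run(ths,c,tmax=.22,g=6e-5):
    for th in ths:
        servo_line(c,ori=rv(th),vel=.02,threshold=14)
        pause(.04);F,T,s=mean()
        d=np.clip(g*F[:2],-4e-4,4e-4);
        act=R.from_rotvec(s['eef_rot']).as_matrix()[:,0];tha=np.arctan2(act[0],act[1])+HOB[2]
        print(f"{th:.2f} act {tha:.3f}",F.round(1),T.round(3),(s['tool_pos']*1e3).round(1),round(s['grip_width']*92,1),round(s['time_s'],2))
        c=c+np.r_[d,0]
        if F[2]>11.3:c[2]+=2e-4
        if F[2]<9.9:c[2]-=2e-4
        if T[2]>tmax or abs(F[:2]).max()>12: print("STOP");break
    json.dump(list(c)+[float(th)],open("c.json","w"));return c
E
python3 - <<'E'
from turn import *
s=get_state();c=np.array([s['tool_pos'][0],s['tool_pos'][1],.056+.0099])
c[0]-=3e-4
run([.04,.08,.12,.16],c)
E
```

```text
0.04 act 0.040 [-4.7 -1.3 10.5] [-0.15   0.714  0.002] [513.1  42.9  67.2] 11.2 24.52
0.08 act 0.080 [-4.  -0.7 10.3] [-0.098  0.601 -0.024] [513.   42.9  67.3] 10.8 24.89
0.12 act 0.120 [-3.5 -0.3 10.3] [-0.075  0.535 -0.037] [513.   42.9  67.4] 10.8 25.27
0.16 act 0.160 [-3.4 -0.7 10. ] [-0.044  0.444 -0.04 ] [513.   42.9  67.4] 10.9 25.64
```

```bash
python3 - <<'E'
from turn import *
c=np.array(json.load(open("c.json"))[:3]);c[2]-=2e-4
run(np.arange(.26,1.17,.1),c)
E
```

```text
0.26 act 0.260 [-2.6 -0.8 10. ] [-0.025  0.403 -0.041] [513.   42.8  67.4] 10.8 26.02
0.36 act 0.360 [-2.6 -0.6  9.8] [-0.008  0.337 -0.033] [513.   42.8  67.4] 11.0 26.39
0.46 act 0.460 [-1.9 -0.  10.1] [ 0.     0.296 -0.028] [513.   42.8  67.3] 11.0 26.77
0.56 act 0.560 [-2.   0.1 10.1] [-0.002  0.267 -0.046] [513.   42.8  67.3] 11.5 27.14
0.66 act 0.660 [-1.8 -0.1  9.7] [-0.041  0.237 -0.054] [512.9  42.7  67.4] 11.0 27.52
0.76 act 0.760 [-1.6 -0.5 10.5] [-0.064  0.223 -0.05 ] [512.9  42.7  67.2] 11.1 27.89
0.86 act 0.860 [-1.7 -0.2 10.2] [-0.033  0.193 -0.038] [512.9  42.7  67.3] 11.0 28.27
0.96 act 0.960 [-1.2  0.3 10.2] [-0.028  0.157 -0.029] [512.9  42.7  67.3] 10.7 28.64
1.06 act 1.060 [-1.4  0.5 10.1] [-0.054  0.163 -0.015] [512.8  42.7  67.3] 11.0 29.02
1.16 act 1.160 [-1.   0.   9.7] [-0.071  0.128 -0.024] [512.8  42.7  67.3] 10.8 29.39
```

```bash
python3 - <<'E'
from turn import *
c=np.array(json.load(open("c.json"))[:3])
run([1.22,1.25,1.27,1.28,1.29,1.30,1.308,1.316,1.324,1.332,1.34],c,tmax=.09)
E
```

```text
1.22 act 1.220 [-1.3 -0.3 10.4] [-0.068  0.15  -0.05 ] [512.8  42.7  67.2] 10.6 29.77
1.25 act 1.250 [-1.2  0.3 10. ] [-0.06   0.111 -0.007] [512.8  42.7  67.2] 10.7 30.14
1.27 act 1.270 [-1.   0.   9.9] [-0.083  0.09   0.013] [512.8  42.7  67.3] 11.0 30.52
1.28 act 1.280 [-1.  -0.6 10.1] [-0.075  0.067 -0.011] [512.8  42.7  67.3] 10.7 30.89
1.29 act 1.290 [-0.4  0.3  9.8] [-0.044  0.035  0.051] [512.8  42.7  67.3] 10.8 31.27
1.30 act 1.300 [-0.9  0.2 10.3] [-0.052  0.05   0.047] [512.8  42.7  67.2] 11.4 31.64
1.31 act 1.308 [-0.3  0.  10.1] [-0.042  0.003  0.035] [512.8  42.7  67.2] 10.8 32.02
1.32 act 1.316 [-0.5  0.1 10.2] [-0.018 -0.036  0.088] [512.8  42.7  67.2] 10.6 32.39
1.32 act 1.324 [-0.7 -0.2  9.9] [-0.068 -0.021  0.088] [512.8  42.7  67.2] 11.0 32.77
1.33 act 1.332 [-1.2  0.  10.9] [-0.046  0.007  0.114] [512.8  42.7  67.1] 11.2 33.14
STOP
```

The torque has risen by about 0.14 N m at the end stop. I'll relax the turn, drop the grip to 3 N, and slide up off the bar, since opening the jaws here could hit the guard.

```bash
python3 - <<'E'
from turn import *
c=np.array(json.load(open("c.json"))[:3])
servo_line(c,ori=rv(1.305),vel=.02);F,T,s=mean();print(F.round(1),T.round(3))
close_gripper(3)
F,T,s=mean();print(F.round(1),T.round(3),s['grip_width']*92,s['time_s'])
p=s['tool_pos'].copy()
for z in (13.5,15.5,18,22,26,32):
    servo_line([c[0],c[1],.056+z/1000],vel=.02);F,T,s=mean(3)
    print(z,F.round(1),T.round(3),(s['tool_pos'][2]-.056)*1e3,s['grip_width']*92,s['time_s'])
E
```

```text
[-0.4  0.  10.8] [-0.034 -0.003  0.009]
[-0.3  0.2 10.2] [-0.01  -0.005  0.02 ] 10.929528136692513 33.775
13.5 [6.  1.  4.6] [ 0.202 -1.145  0.007] 14.712658053246445 11.272051328432655 34.2167
15.5 [6.  1.2 0.4] [ 0.181 -1.217  0.054] 15.73309841125143 13.000207396075458 34.5167
18 [ 5.6  1.4 -2.1] [ 0.209 -1.21   0.015] 17.613055135097916 13.99583235531566 34.8417
22 [ 6.4  1.9 -2.1] [ 0.318 -1.155 -0.011] 21.40883440908164 13.854795247000954 35.2417
26 [ 5.7  1.6 -2.5] [ 0.363 -1.173 -0.009] 25.367454696361904 13.799591343188595 35.6417
32 [ 0. -0. -0.] [-0.013 -0.102  0.018] 31.309567569698807 0.9955448769667676 36.1417
```

```bash
python3 - <<'E'
from turn import *
p=get_state()['tool_pos']
servo_line([p[0],p[1],.056+.09],vel=.15)
servo_line([.36,p[1],.056+.14],vel=.2)
im=get_image("scene");cv2.imwrite("pics/sf4.png",im[:,:,::-1]);cv2.imwrite("pics/s4.png",cv2.resize(im[140:220,200:280,::-1],None,fx=7.4,fy=7.4,interpolation=cv2.INTER_CUBIC))
im=get_image("top");cv2.imwrite("pics/tf4.png",im[:,:,::-1]);cv2.imwrite("pics/t4.png",cv2.resize(im[180:260,220:300,::-1],None,fx=7.4,fy=7.4,interpolation=cv2.INTER_CUBIC))
print(get_state()['time_s'])
E
```

```text
37.7167
```

View pics/s4.png

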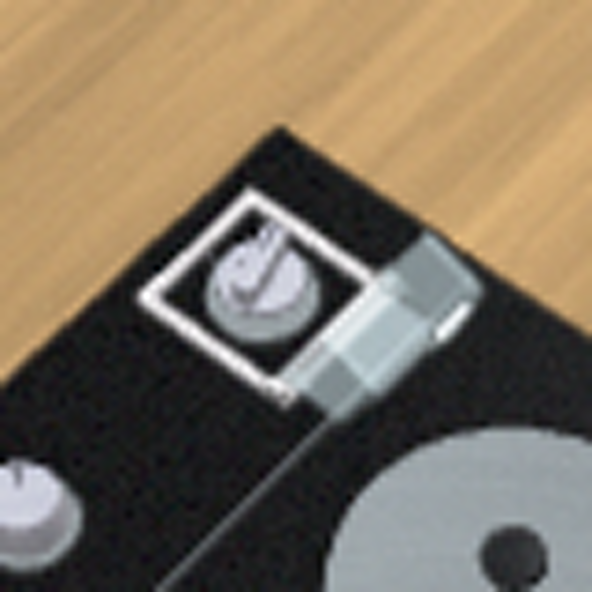

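View pics/t4.png

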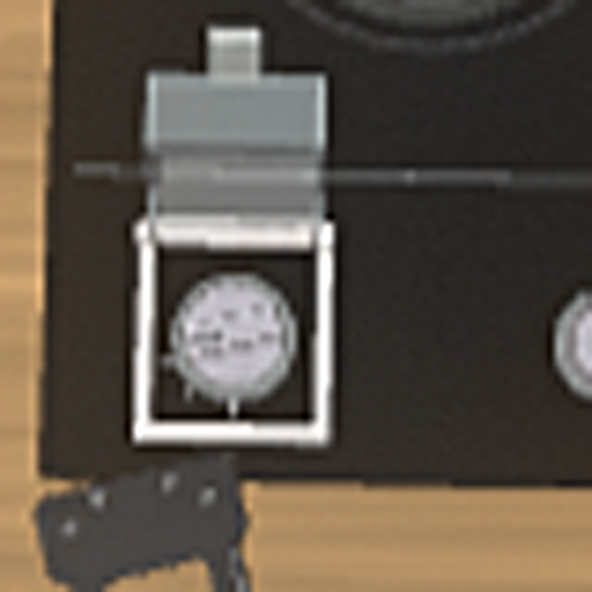

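View pics/sf4.png

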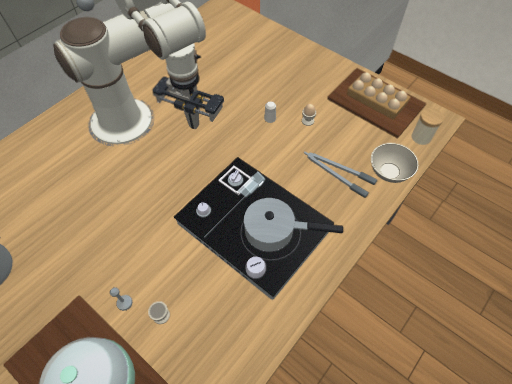

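```bash
python3 - <<'E'
from h import *
out=[]
for th in(1.1,1.3):
  for n,x0,y0 in(("scene",215,157),("top",230,204)):
    im=cv2.imread("pics/%sf4.png"%n[0])[y0:y0+40,x0:x0+40]
    im=cv2.resize(im,None,fx=7,fy=7,interpolation=cv2.INTER_CUBIC)
    c=hw(HOB,[-.135,.072,.0857])[0];c[:2]=[.5128,.0428]
    b=np.array([np.cos(th),-np.sin(th),0]);j=np.array([np.sin(th),np.cos(th),0])
    P=np.array([c+b*u*.018+j*v*.0055 for u,v in((1,1),(1,-1),(-1,-1),(-1,1))])
    q=((proj(n,P)-[x0,y0]+.5)*7-.5).round().astype(int)
    cv2.polylines(im,[q],True,(0,0,255),1);out.append(im)
cv2.imwrite("pics/ov.png",np.vstack([np.hstack(out[:2]),np.hstack(out[2:])]))
E
```

```text
(no output)
```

View pics/ov.png

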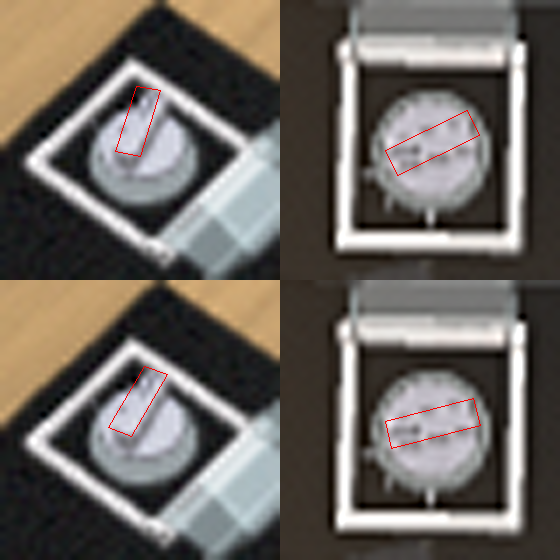

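```bash
python3 - <<'E'
from h import *
def score(fn,n,th,dx,dy,h):
    g=G[fn]; c=np.array([.5128,.0428,.056+h])
    b=np.array([np.cos(th),-np.sin(th),0]);j=np.array([np.sin(th),np.cos(th),0])
    tot=0
    for v in(1,-1):
        u=np.linspace(-.85,.85,18)[:,None]
        a=proj(n,c+b*u*.018+j*v*.0055)+[dx,dy]
        t=a[-1]-a[0];t/=np.linalg.norm(t);nn=np.array([t[1],-t[0]])
        S=lambda X:cv2.remap(g,X[:,0].astype(np.float32)[None],X[:,1].astype(np.float32)[None],cv2.INTER_CUBIC)[0]
        tot+=abs((S(a+.6*nn)-S(a-.6*nn)).mean())
    return tot
G={}
for fn,n,ths in(("pics/sf3.png","scene",np.arange(-.4,.41,.05)),("pics/sf4.png","scene",np.arange(.85,1.66,.05)),("pics/tf3.png","top",np.arange(-.4,.41,.05)),("pics/tf4.png","top",np.arange(.85,1.66,.05))):
    G[fn]=cv2.cvtColor(cv2.imread(fn),cv2.COLOR_BGR2GRAY).astype(np.float32)
    r=[max((score(fn,n,th,dx,dy,.0297),dx,dy) for dx in np.arange(-1.5,1.6,.5) for dy in np.arange(-1.5,2.6,.5)) for th in ths]
    print(fn,[(round(float(t),2),round(float(a[0]),1)) for t,a in zip(ths,r)],r[int(np.argmax([a[0] for a in r]))])
E
python3 - <<'E'
import cv2,numpy as np
a=[]
for f,x,y in(("sf3",222,160),("sf4",222,160),("tf3",238,212),("tf4",238,212)):
    a.append(cv2.resize(cv2.imread(f"pics/{f}.png")[y:y+28,x:x+28],None,fx=10,fy=10,interpolation=cv2.INTER_LANCZOS4))
im=np.vstack([np.hstack(a[:2]),np.hstack(a[2:])]).astype(float)
cv2.imwrite("pics/z.png",np.clip((im-90)*1.8,0,255).astype(np.uint8))
E
```

```text
pics/sf3.png [(-0.4, 128.7), (-0.35, 143.6), (-0.3, 156.3), (-0.25, 165.4), (-0.2, 172.2), (-0.15, 171.3), (-0.1, 172.0), (-0.05, 164.8), (-0.0, 162.3), (0.05, 150.9), (0.1, 137.4), (0.15, 120.1), (0.2, 101.2), (0.25, 83.9), (0.3, 68.6), (0.35, 54.9), (0.4, 48.4)] (np.float32(172.23233), np.float64(1.0), np.float64(0.0))Traceback (most recent call last):
  File "<stdin>", line 16, in <module>
  File "<stdin>", line 16, in <genexpr>
  File "<stdin>", line 8, in score
  File "h.py", line 6, in proj
    p=camera_params(n);T=np.array(p["world_to_cam"]);F=np.diag([1,-1,-1.]);
ValueError: time passes only in moves, steps and waits
```

View pics/z.png

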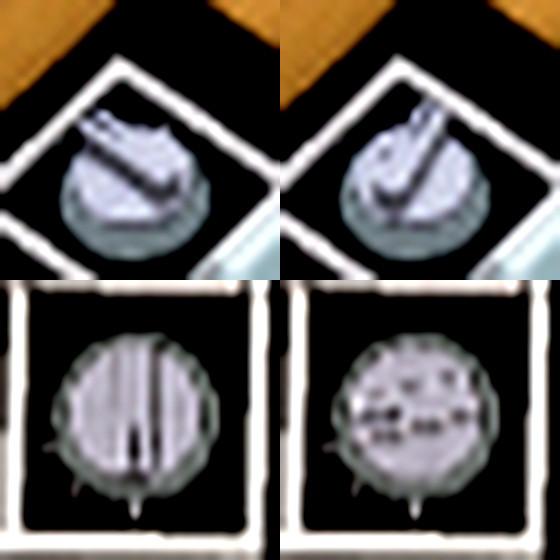

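```bash
sed -i 's/^def proj/import functools\ncamera_params=functools.lru_cache(None)(camera_params)\ndef proj/' h.py; python3 - <<'E'
from h import *
# dark ridge (shaded bar side): line fit by darkest response, scene
def ridge(fn,lo,hi,cen):
    g=cv2.cvtColor(cv2.imread(fn),cv2.COLOR_BGR2GRAY).astype(np.float32)
    best=[]
    for th in np.arange(lo,hi,.02):
        b=np.array([np.cos(th),-np.sin(th),0])*.011
        P=np.array([.5128,.0428,.056+.0222]);d=proj("scene",[P-b,P+b]);d=d[1]-d[0]
        m=9e9
        for ox in np.arange(-2.5,2.6,.25):
            for oy in np.arange(-2.5,2.6,.25):
                X=(np.array(cen)+[ox,oy]+np.linspace(-.5,.5,15)[:,None]*d).astype(np.float32)
                v=cv2.remap(g,X[:,0][None],X[:,1][None],cv2.INTER_CUBIC)[0].mean();m=min(m,v)
        best.append((m,th))
    best.sort();return [(round(float(t),2),round(float(m),1)) for m,t in best[:7]]
print(ridge("pics/sf3.png",-.4,.4,(222+12.2-.5,160+16.8-.5)))
print(ridge("pics/sf4.png",.9,1.7,(222+(424-280)/10-.5,160+16-.5)))
E
```

```text
[(-0.08, 94.3), (-0.1, 94.3), (-0.06, 94.4), (-0.04, 94.7), (-0.12, 94.8), (-0.14, 95.3), (-0.02, 95.5)]
[(1.42, 117.0), (1.44, 117.1), (1.46, 117.2), (1.4, 117.3), (1.48, 117.7), (1.38, 117.7), (1.5, 118.1)]
```

```bash
python3 - <<'E'
import cv2,numpy as np
for a,b in(("scene0","sf4"),("top0","tf4")):
    d=cv2.absdiff(cv2.imread(f"pics/{a}.png"),cv2.imread(f"pics/{b}.png")).max(2)
    n,l,st,c=cv2.connectedComponentsWithStats((d>40).astype(np.uint8))
    print(a,[tuple(s) for s in st[1:] if s[4]>8])
E
python3 - <<'E'
from station import *
s=get_state();print(s['time_s'],s['force'].round(2),abs(s['dq']).max());job_done()
E
```

```text
scene0 [(np.int32(0), np.int32(0), np.int32(23), np.int32(33), np.int32(492)), (np.int32(126), np.int32(0), np.int32(6), np.int32(3), np.int32(17)), (np.int32(89), np.int32(0), np.int32(135), np.int32(129), np.int32(7748)), (np.int32(172), np.int32(0), np.int32(9), np.int32(5), np.int32(28)), (np.int32(56), np.int32(31), np.int32(4), np.int32(9), np.int32(21)), (np.int32(57), np.int32(42), np.int32(28), np.int32(24), np.int32(239)), (np.int32(54), np.int32(45), np.int32(26), np.int32(38), np.int32(244)), (np.int32(0), np.int32(58), np.int32(9), np.int32(12), np.int32(28)), (np.int32(219), np.int32(162), np.int32(30), np.int32(28), np.int32(342)), (np.int32(241), np.int32(171), np.int32(24), np.int32(26), np.int32(270)), (np.int32(0), np.int32(175), np.int32(12), np.int32(43), np.int32(235))]
top0 [(np.int32(239), np.int32(183), np.int32(25), np.int32(27), np.int32(508)), (np.int32(240), np.int32(214), np.int32(23), np.int32(23), np.int32(362)), (np.int32(188), np.int32(239), np.int32(126), np.int32(145), np.int32(8876)), (np.int32(485), np.int32(316), np.int32(27), np.int32(30), np.int32(440)), (np.int32(456), np.int32(337), np.int32(18), np.int32(17), np.int32(94)), (np.int32(473), np.int32(339), np.int32(13), np.int32(7), np.int32(21)), (np.int32(468), np.int32(347), np.int32(7), np.int32(7), np.int32(33)), (np.int32(397), np.int32(346), np.int32(115), np.int32(38), np.int32(1845)), (np.int32(240), np.int32(374), np.int32(10), np.int32(10), np.int32(47))]
37.7167 [ 0.17 -0.06 -0.51] 0.002536647605553189
the job is handed in; nothing more can be done
```

The job is handed in at 37.7 s: the guard is open, and the heat knob was turned to its end stop and let go there.

- **Guard:** I swung it by its tab to 1.7 rad and released it. It lay back by itself, and both cameras still show it open in the last pictures.
- **Knob turn:** I felt the bar top at about 29.7 mm and pushed the knob in about 3.5 mm with roughly 10.5 N (peak reading about 11 N). Holding it down, I turned it clockwise until the torque had risen by about 0.14 N m at roughly 1.30 rad.
- **Letting go:** I relaxed the turn and slid the fingers up off the bar with a 3 N grip, because opening the jaws there could have hit the guard. A side force of about 6 N during the lift spread the jaws to 14 mm, but the turning moment stayed at or below about 0.05 N m. I took that to mean the knob had not turned back.

**Last checks**
- **Knob angle:** the overlay drawn at 1.30 rad is parallel to the bar. An automatic line fit gave 1.42 rad, which is past the stop; the same fit was about 0.08 rad off on the first picture, so it is only a rough check.
- **Spring-up:** I judged this from the push force fading out at the knob's full height. I did not touch the knob again to confirm it.
- **Other things:** comparing pictures from before and after, only the knob, the guard and the arm changed. The timer knob, the pan and the other items show no change. The robot was touching nothing at hand-in.

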